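Mark the third gap of the spice tin rack and push the tin in

TASK

On the worktop is a small wooden spice-tin rack with four gaps open towards you and a red marker on a rail along its top. First run the marker along the rail with a fingertip, counting the gaps from the left (an occupied gap counts too), and leave it over the middle of the third gap; then push the tin with the green lid along the worktop into that third gap until it stops against the back. Only touch and push, never lift or tip the tin, and leave the tins with the yellow and blue lids where they are.

Things in the scene. Friction and masses are not known exactly. Their poses are not given: they have to be found in the camera images.
- rack: Pale wooden rack, fixed, 254 mm long (its y), turned up to 0.2 rad. Origin on the worktop under the middle of the back wall (x -6 to +6 mm, 44 mm high). x points away from the robot, y left along the rail, z up. Five dividers 6 mm thick, 34 mm high, with round noses, reach forward to x = -44 mm. The four 56 mm gaps between them, open in front and on top, without floor, are centred at y = +93, +31, -31, -93 mm.
- rail_mid (a point): Middle of the steel rail, 8 mm thick, that runs along the rack's y above its back wall, at rack x = 0, y = 0, z = 58 mm, between two end brackets at y = +127 and -127 mm, 70 mm high. Apart from the marker no part of the rack is higher than 70 mm.
- marker_mid (a point): Middle of the red marker's upright tab, at rack x = 0, z = 89 mm. The tab is 20 mm long along the rail, 12 mm thick across it and stands from z = 67 to 111 mm; a fingertip at z = 80 to 105 mm can push it on its side face along the rail. A white line shows its middle.
- marker (a joint): Where the red marker is on the rail (m): 0 at the left end, growing to the right up to 0.23. The marker's middle is at rack y = 0.115 - value, so the gap centres are at 0.022, 0.084, 0.146 and 0.208. It starts between 0 and 0.06, slides with about 1 N of friction and stays where it is left.
- tin_green_center (a point): Centre (15 mm up) of the loose tin to push: round flat steel tin with green lid, 46 mm diameter, 30 mm high, 0.06 to 0.13 kg, upright on the worktop in front of the rack, left or right of the third gap (it may have changed places with the yellow-lidded tin), centre 120 to 150 mm before the rack's origin in rack x. Fully home in a gap its centre is at rack x = -29 mm.
- tin_yellow_center (a point): Centre (15 mm up) of a tin of the same size with a yellow lid, loose on the worktop in front of the rack, on the other side of the third gap. To be left alone.
- tin_blue_center (a point): Centre (15 mm up) of a tin of the same size with a blue lid, loose, already standing in the second gap from the left. To be left alone.
Mind the look-alikes: they are no part of the job. Leave any pink look-alike of the part that bears tin_green_center alone.

How it is judged (in metres and radians):
On the way, in this order (a step that is already met when the one before it is completed fails the run):
1. the marker stands over the third gap, the green-lidded tin not yet moved (value of joint marker between 0.134 and 0.158 m and velocity of joint marker between -0.01 and 0.01 m/s and distance of tin_green_center from where it was at the start of the episode below 0.015 m), for 0.2 s.
2. the green-lidded tin is home in the third gap (x of tin_green_center in the frame of rack above -0.037 m and y of tin_green_center in the frame of rack between -0.04 and -0.022 m and height (world z) of tin_green_center below 0.02 m and angle between tin_green_center's own z axis and vertical below 0.12 rad), for 0.2 s.
At the end, for the whole second after the job is handed in: marker within 12 mm of the third gap's middle; green-lidded tin upright and at rest on the worktop in that gap, at most 8 mm short of the back wall and within 9 mm of the gap's middle; yellow- and blue-lidded tins within 15 mm of where they began (all of step 2 and value of joint marker between 0.134 and 0.158 m and distance of each of tin_yellow_center, tin_blue_center from where it was at the start of the episode below 0.015 m and linear speed of tin_green below 0.01 m/s); the robot touches nothing.
It fails at once if the green-lidded tin is lifted off the worktop (height (world z) of tin_green_center above 0.026 m).
It fails at once if the green-lidded tin is tipped (angle between tin_green_center's own z axis and vertical above 0.4 rad).
It fails at once if another tin is pushed about (not (distance of tin_yellow_center from where it was at the start of the episode below 0.015 m) or not (distance of tin_blue_center from where it was at the start of the episode below 0.015 m)).
It also fails if it takes over 59 s, if anything falls off the work surface, if the arm or the gripper's body presses on something with over 40 N, if the wrist force passes 120 N, or if a joint passes its speed limit or range.

ROBOT

A 6-joint arm with a two-finger parallel gripper is mounted at the origin on a cart in front of the work surface, level with it; the furniture and walls round the work are solid. World frame = base frame: x ahead of the robot, y to its left, z up, the work surface at z = 0. Lengths are in m, angles in degrees, forces in N, time in s.
With the tool pointing down it reaches from about 0.35 to 0.975 m from the base axis. Payload 4.9 kg.
Tool frame: the origin (TCP) lies on the centre line of the jaws, within the pads' length; the fingertips stand 22 mm ahead of it and the grasp point (between the pads) lies 3 mm ahead of it; z points along the fingers, x is the direction in which the jaws open and shut, and the axes are right-handed (so a half turn about z gives the same grasp; the last joint's range is limited). The gripper opens to 85 mm and grips with 20 to 120 N. Pads are 22 mm wide; open, the fingers measure 114 mm over their backs; the gripper's body (76 mm by 85 mm) begins 54 mm behind the grasp point. The pads swing forward as they close: fully open they stand 13 mm farther back than shut.
Start: joints at [-76.261, 3.019, 92.412, -0, 84.569, -6.818], TCP at [0.219, -0.585, 0.253] pointing down, gripper open.
Joint ranges: [-172.51, 172.51], [-57.92, 126.97], [3.15, 148.05], [-58.71, 238.71], [5.1, 150.11], [-179.66, 179.66]. Speed limits (degrees/s): [147.25, 147.25, 180, 180, 180, 180].

INTERFACE

Orientations are given as a 3x3 rotation matrix whose columns are the frame's x, y, z axes.
In Python, from rig import sensors, eyes, arm gives the robot as it stands. The module is installed in compiled form; this text tells all that it offers.
- The arm moves only by the tool apply_moves, never from a script. Its argument "deltas" is text: rows parted by semicolons, each of 7 numbers parted by spaces: the shift along the world's x, y, z in units of 60 mm (1.0 is 60 mm), then the turn, a rotation vector about the world's x, y, z in units of 5 degrees (1.0 is 5 degrees), then the finger opening in mm, from 0 to 85.4. A call has 1 to 10 rows; each row is the pose to reach, as a shift and turn from the pose measured when the call began; what a row does not reach only later rows make up. A row lasts 1/8 s, in which the tool goes at most 62.5 mm and 10.7 degrees, less where a joint would pass 70% of its speed; a pose out of reach is approached as far as the arm can. A call with a gripper value outside its range is refused whole. The fingers move at their own pace and stop on an object; the grip force is fixed at half the most. Time passes only in rows, so rows that repeat a pose let the fingers close. It gives the time, the measured TCP pose, the force and the opening at its end, in the units of the state.
- sensors.observe(): the state, without advancing time (a new reading comes with each control period).
- eyes.read_camera(name): name is "side" or "top" or "wrist"; returns the picture (384x512x3 uint8, red, green, blue); there is no depth.
- eyes.camera_info(name): a dict with "fx", "fy", "cx", "cy" (pixels), "position" and "orientation" of the camera in the world; the wrist camera has in their place "tool_from_camera" (4x4, takes a point from camera to tool coordinates, whose origin is the TCP and whose axes are the tool frame's). Camera axes: x right, y down, z forward; pixel columns grow to the right and rows downward; lengths in m; the calibration is good to about 2 mm. A picture is of the moment at which its call begins: read the wrist's pose just before it. camera_info takes no time and is no camera call.
- arm.finish_job(): hands the job in, once; it reports no verdict.
Trained networks look in the newest picture that a camera, given by its name, has taken for a name from the list of things; names that differ only in an ending like _2 or _b are one class to them, and where a whole thing is asked for, a point or a joint stands for the part that bears it (a point fixed in the world has none). Each returns a list of dicts, best first, with "score" (0 to 1); they miss things now and then, are a little off and sometimes report something else, mostly with a low value. They report only what shows in the picture. A call takes as long as a camera call. They do not tell look-alikes from the thing itself.
- eyes.find_in(camera, thing): "position" ([x, y, z] in m, in the coordinates of the camera as it stood for that picture, good to about 4 mm: the middle of the surface that is visible of it).
- eyes.outline_of(camera, thing): "mask" (384x512 bool, what is visible of it).
The state is a dict: "clock": time; "qpos": joint angles; "joint_vel": joint speeds; "tau": joint torques, N m; "tool_pos": TCP position; "orientation": TCP orientation; "ft_force": force on the tool from outside, world axes, zero at the start; "ft_torque": the same for the moment, N m; "grip_width": finger opening in m.
Only numpy, scipy, OpenCV 4.12 (cv2) and the standard library are available. Lean on these libraries where they do the work, as an engineer would, in place of code of your own. Each camera call takes 0.05 s, during which the arm holds its last target.

## Working session

There is one attempt and no reset: what is moved stays moved. The work goes in short steps, Python scripts to look and compute and a tool call to move; the robot and the scene stay as the last step left them, time stands still between calls to the robot, and variables do not carry over. Pictures are saved under pics/ and viewed, and the job is handed in when it is done.

Besides the shell and the picture viewer there is one more tool, called after "Emit:" by a JSON object that holds its "op" and its "data", one argument or row to a line. apply_moves: Moves the arm, as the interface text tells. Its arguments: {"type":"object","properties":{"deltas":{"type":"string"}},"required":["deltas"]}

```bash
mkdir -p pics
python3 - <<'E'
from rig import sensors, eyes, arm
import cv2,numpy as np
print(sensors.observe())
for n in ["side","top"]:
    im=eyes.read_camera(n); cv2.imwrite(f"pics/{n}0.png",im[:,:,::-1])
    c=eyes.camera_info(n); print(n,c)
    R=np.array(c["orientation"]);p=np.array(c["position"])
    for t in ["rack","rail_mid","marker_mid","tin_green_center","tin_yellow_center","tin_blue_center"]:
        try:
            for d in eyes.find_in(n,t)[:3]:
                q=np.array(d["position"]); w=R@q+p
                print(t,round(d["score"],2),w.round(4),"px",round(c["fx"]*q[0]/q[2]+c["cx"]),round(c["fy"]*q[1]/q[2]+c["cy"]))
        except Exception as e: print(t,e)
print(sensors.observe()["clock"])
E
```

```text
{'clock': 0.0, 'qpos': array([-7.62597580e+01,  3.05747118e+00,  9.24932561e+01,  1.39370183e-03,
        8.45681748e+01, -6.81791933e+00]), 'joint_vel': array([-0.04234115, -0.1414664 ,  0.10049352,  0.01877034,  0.14490636,
       -0.05716358]), 'tau': array([ 1.37033072e-03, -3.93681979e+01, -3.70174384e+01, -1.79949925e-04,
        7.06215680e-03,  1.55248733e-05]), 'tool_pos': array([ 0.21934346, -0.58462406,  0.25204854]), 'orientation': array([[ 3.51155360e-01, -9.36317090e-01, -4.69387290e-04],
       [-9.36314946e-01, -3.51155570e-01,  2.02159457e-03],
       [-2.05768151e-03, -2.70399434e-04, -9.99997846e-01]]), 'ft_force': array([-0.12017091,  0.08709073,  0.23850944]), 'ft_torque': array([-0.0130218 , -0.00995836,  0.02098697]), 'grip_width': 0.08536249227954136}
side {'fx': 487.8936206656758, 'fy': 487.8936206656758, 'cx': 253.23915578234195, 'cy': 200.48763607435075, 'position': array([0.29246401, 0.83306156, 0.67323185]), 'orientation': array([[-0.95138622, -0.18547459,  0.24589313],
       [-0.30796023,  0.5857359 , -0.74971591],
       [-0.00497518, -0.78899469, -0.6
[... 593 characters left out ...]
'cx': 258.12472379021693, 'cy': 195.22642524389607, 'position': array([0.44685269, 0.10742402, 1.15267713]), 'orientation': array([[-0.02771049, -0.99731693,  0.06775744],
       [-0.99938384,  0.02617956, -0.02337899],
       [ 0.0215424 , -0.06836354, -0.99742787]])}
rack 0.57 [0.5957 0.1354 0.0425] px 234 164
rail_mid 0.76 [0.5961 0.1341 0.0435] px 234 164
marker_mid 0.64 [0.6071 0.2339 0.1034] px 188 156
tin_green_center 0.87 [0.4017 0.121  0.0315] px 242 248
tin_green_center 0.8 [ 0.5628 -0.0505  0.0317] px 314 177
tin_green_center 0.77 [ 0.4884 -0.0903  0.0276] px 332 208
tin_yellow_center 0.54 [0.4739 0.2101 0.0292] px 203 218
tin_blue_center 0.53 [0.576  0.1633 0.0297] px 222 174
0.7
```

Run:
```python
import cv2
a=cv2.imread("pics/top0.png")[120:300,140:380]; cv2.imwrite("pics/top0c.png",cv2.resize(a,None,fx=3.3,fy=3.3,interpolation=cv2.INTER_CUBIC))
a=cv2.imread("pics/side0.png")[130:310,140:380]; cv2.imwrite("pics/side0c.png",cv2.resize(a,None,fx=3.3,fy=3.3,interpolation=cv2.INTER_CUBIC))
```

```text
(no output)
```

View pics/top0c.png

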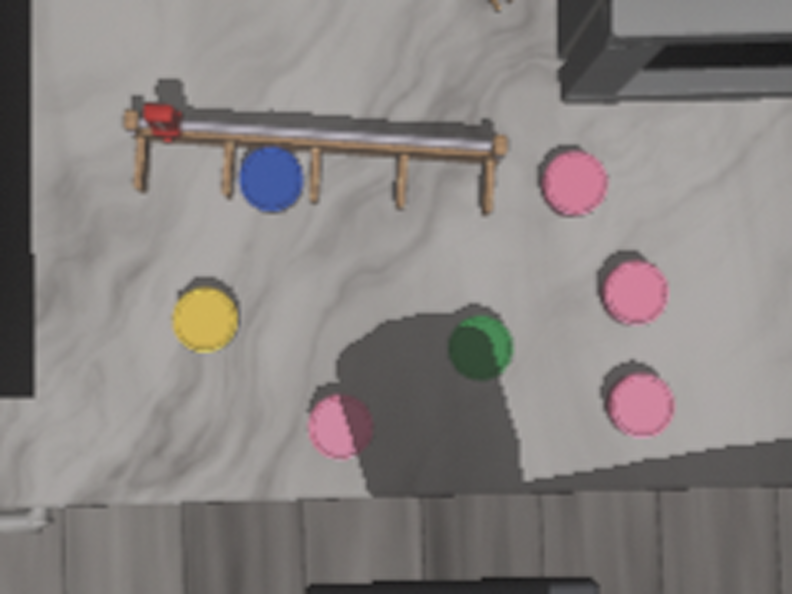

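View pics/side0c.png

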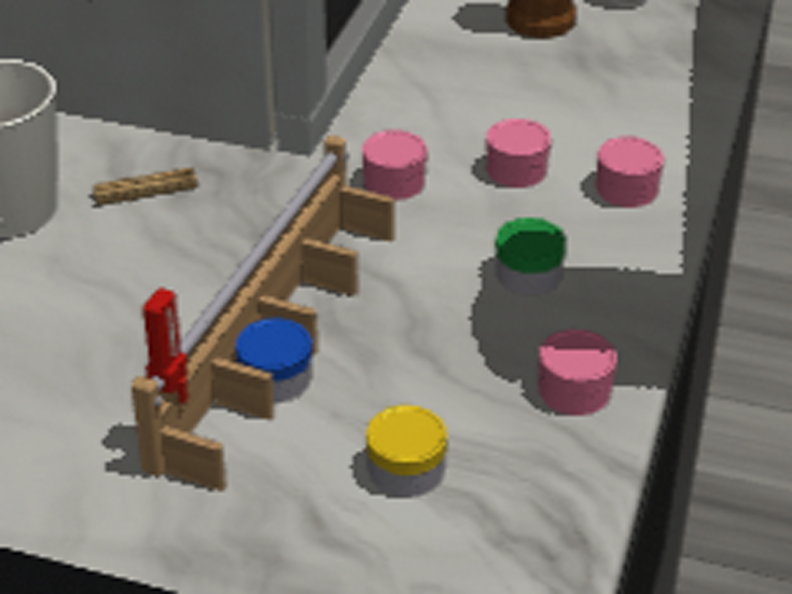

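View pics/top0.png

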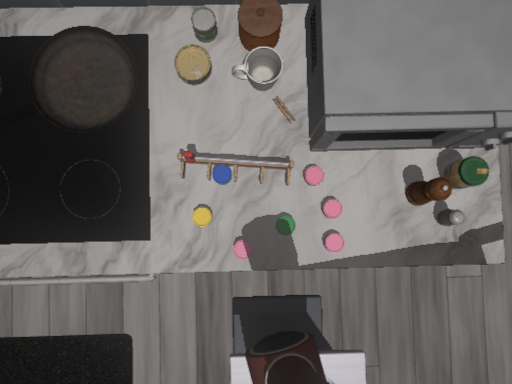

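View pics/side0.png

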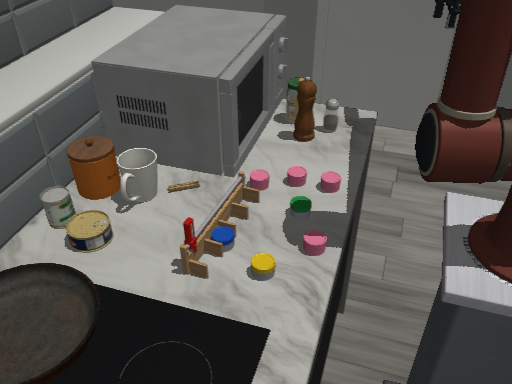

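```bash
cat > h.py <<'E'
import numpy as np,cv2
from rig import sensors, eyes, arm
def ray(c,u,v):
    R=np.array(c["orientation"]);p=np.array(c["position"])
    d=R@np.array([(u-c["cx"])/c["fx"],(v-c["cy"])/c["fy"],1]); return p,d
def atz(c,u,v,z):
    p,d=ray(c,u,v); return p+d*(z-p[2])/d[2]
def proj(c,w):
    R=np.array(c["orientation"]);p=np.array(c["position"])
    q=(np.atleast_2d(w)-p)@R; return np.c_[c["fx"]*q[:,0]/q[:,2]+c["cx"],c["fy"]*q[:,1]/q[:,2]+c["cy"]]
def rackT(x,y,a):
    T=np.eye(4);T[:2,:2]=[[np.cos(a),-np.sin(a)],[np.sin(a),np.cos(a)]];T[:2,3]=x,y;return T
def cblob(im,name,z=None,c=None):
    h=cv2.cvtColor(im,cv2.COLOR_RGB2HSV);H,S,V=[h[:,:,i].astype(int) for i in range(3)]
    rng={"yellow":(22,32),"green":(50,80),"blue":(105,125),"pink":(160,175)}[name]
    m=((H>=rng[0])&(H<=rng[1])&(S>110)&(V>40)).astype(np.uint8)
    n,l,st,ce=cv2.connectedComponentsWithStats(m)
    return [(st[i,4],ce[i],st[i,:4]) for i in range(1,n) if st[i,4]>40]
E
python3 - <<'E'
from h import *
im=cv2.imread("pics/top0.png")[:,:,::-1].copy()
ct=eyes.camera_info("top");cs=eyes.camera_info("side")
ims=cv2.imread("pics/side0.png")[:,:,::-1].copy()
for k in ["yellow","blue","green"]:
    for b in cblob(im,k): print("top",k,b[0],b[1].round(1),atz(ct,*b[1],0.03).round(4))
    for b in cblob(ims,k): print("side",k,b[0],b[1].round(1),atz(cs,*b[1],0.028).round(4))
L=atz(ct,179.7,156.1,.07);Rr=atz(ct,291.5,163.9,.07);d=L-Rr
a=np.arctan2(-d[0],d[1]);m=(L+Rr)/2
print(L,Rr,np.linalg.norm(d),m,a)
print("L top pt side", atz(cs,140+146/3.3,130+381/3.3,.07), atz(cs,140+335/3.3,130+141/3.3,.07))
from scipy.optimize import least_squares
E
```

```text
top yellow 294 [201.8 216.3] [0.4775 0.213  0.03  ]
side yellow 322 [ 87.2 224.2] [0.8481 0.222  0.028 ]
side yellow 426 [262.7 262.8] [0.4762 0.2189 0.028 ]
top blue 282 [221.6 173.8] [0.5754 0.1648 0.03  ]
side blue 325 [222.9 234.8] [0.5739 0.1686 0.028 ]
top green 74 [288.8 221.3] [0.4605 0.0116 0.03  ]
side green 279 [300.3 204. ] [0.4514 0.0269 0.028 ]
[0.61331862 0.25618474 0.07      ] [0.58938027 0.00463532 0.07      ] 0.25268588707188555 [0.60134944 0.13041003 0.07      ] -0.09487789233377471
L top pt side [0.61178364 0.25989836 0.07      ] [0.58838429 0.01128583 0.07      ]
```

Run:
```python
from h import *
c=eyes.camera_info("wrist");print(c)
T=np.linalg.inv(rackT(.6013,.1304,-.095))
for n,p in dict(green=(.45,.02),yellow=(.476,.215),blue=(.575,.166),pink=(.4017,.121),p2=(.4884,-.09),p3=(.5628,-.05),mk=(.607,.237)).items(): print(n,(T@[*p,0,1])[:2].round(3))
```

```text
{'fx': 307.8551660526407, 'fy': 307.8551660526407, 'cx': 255.44700794630893, 'cy': 192.65289445191542, 'tool_from_camera': array([[ 9.99998866e-01,  5.05593953e-04,  1.41840710e-03,
         4.05942584e-04],
       [-8.72202576e-04,  9.62327124e-01,  2.71892894e-01,
        -6.86178517e-02],
       [-1.22750422e-03, -2.71893823e-01,  9.62326474e-01,
        -1.21761023e-01],
       [ 0.00000000e+00,  0.00000000e+00,  0.00000000e+00,
         1.00000000e+00]])}
green [-0.14  -0.124]
yellow [-0.133  0.072]
blue [-0.03   0.033]
pink [-0.198 -0.028]
p2 [-0.091 -0.23 ]
p3 [-0.021 -0.183]
mk [-0.004  0.107]
```

Emit:
{"op": "apply_moves", "data": {
  "deltas": "5 12.75 0.8 0 0 12.8 0;5 12.75 0.8 0 0 12.8 0;5 12.75 0.8 0 0 12.8 0;5 12.75 0.8 0 0 12.8 0;5 12.75 0.8 0 0 12.8 0;5 12.75 0.8 0 0 12.8 0;5 12.75 0.8 0 0 12.8 0;5 12.75 0.8 0 0 12.8 0;5 12.75 0.8 0 0 12.8 0;5 12.75 0.8 0 0 12.8 0"
}}

```text
clock: 1.95
tool_pos: [0.4477, -0.0023, 0.2904]
orientation: [[0.996, -0.095, 0.002], [-0.095, -0.996, -0.001], [0.002, 0.0, -1.0]]
ft_force: [0.5, -0.6, -1.0]
grip_width: 0.0002
```

Emit:
{"op": "apply_moves", "data": {
  "deltas": "1.2 3.0 0.15 0 0 0 0;1.2 3.0 0.15 0 0 0 0;1.2 3.0 0.15 0 0 0 0;1.2 3.0 0.15 0 0 0 0;1.2 3.0 0.15 0 0 0 0"
}}

```text
clock: 2.58
tool_pos: [0.5196, 0.1779, 0.2992]
orientation: [[0.996, -0.094, 0.001], [-0.094, -0.996, -0.001], [0.001, 0.001, -1.0]]
ft_force: [0.1, -0.5, 0.8]
grip_width: -0.0003
```

```bash
cat >> h.py <<'E'
def wristcam():
    s=sensors.observe();c=dict(eyes.camera_info("wrist"));M=np.array(c["tool_from_camera"])
    im=eyes.read_camera("wrist")
    R=np.array(s["orientation"]);c["orientation"]=R@M[:3,:3];c["position"]=R@M[:3,3]+s["tool_pos"]
    return im,c,s
E
python3 - <<'E'
from h import *
import pickle
im,c,s=wristcam();cv2.imwrite("pics/w1.png",im[:,:,::-1]);print(s["tool_pos"],s["clock"])
pickle.dump(c,open("w1.pkl","wb"))
cv2.imwrite("pics/w1b.png",cv2.resize(im,None,fx=1.56,fy=1.56,interpolation=cv2.INTER_CUBIC)[:,:,::-1])
E
```

```text
[0.51956153 0.17789823 0.29923194] 2.575
```

View pics/w1b.png

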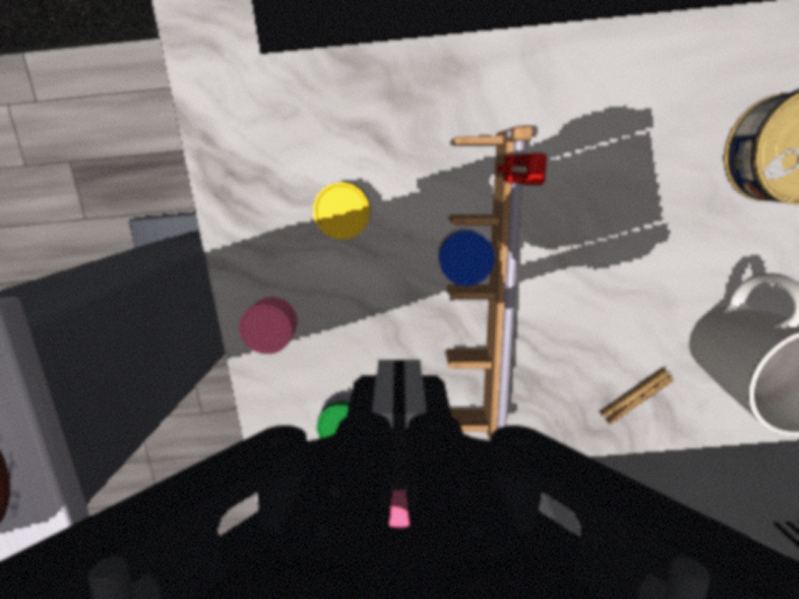

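Run:
```python
import cv2
a=cv2.imread("pics/w1.png")[70:290,270:370]; cv2.imwrite("pics/w1c.png",cv2.resize(a,None,fx=2.7*1.35,fy=2.7,interpolation=cv2.INTER_CUBIC) if 0 else cv2.resize(a,None,fx=2.7,fy=2.7,interpolation=cv2.INTER_CUBIC))
a=cv2.imread("pics/w1.png")[70:200,270:370]; cv2.imwrite("pics/w1d.png",cv2.resize(a,None,fx=4.6,fy=4.6,interpolation=cv2.INTER_CUBIC))
```

```text
(no output)
```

View pics/w1c.png

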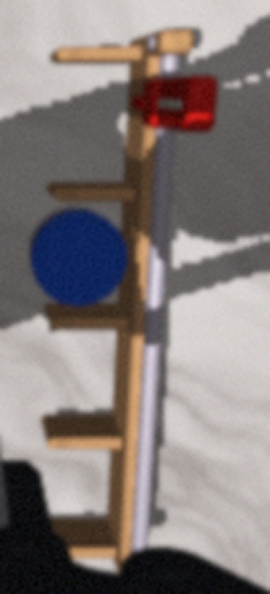

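View pics/w1d.png

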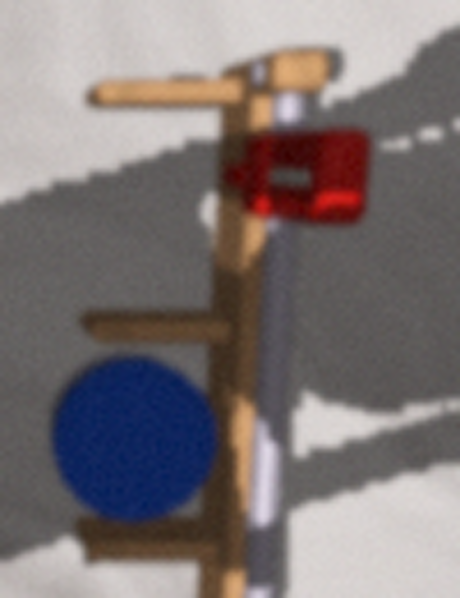

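```bash
cat >> h.py <<'E'
def rackpts(T,m=None):
    segs=[]
    for y in (124,62,0,-62,-124):
        for s in (-3,3): segs.append([(-41,y+s,34),(0,y+s,34)])
        segs.append([(-41,y-3,34),(-44,y,34)]);segs.append([(-44,y,34),(-41,y+3,34)]);segs.append([(-44,y,34),(-44,y,0)])
    for x in(-6,6): segs.append([(x,127,44),(x,-127,44)])
    segs.append([(0,127,62),(0,-127,62)])
    if m is not None:
        y=115-m*1000
        for z in(67,111):
            P=[(-6,y-10,z),(6,y-10,z),(6,y+10,z),(-6,y+10,z)]
            segs+= [[P[i],P[(i+1)%4]] for i in range(4)]
    A=np.array(segs)/1000.
    return A@T[:3,:3].T+T[:3,3]
def overlay(im,c,S,k,off,size):
    o=cv2.resize(im[off[1]:off[1]+size[1],off[0]:off[0]+size[0]],None,fx=k,fy=k,interpolation=cv2.INTER_CUBIC)
    for s in S:
        p=(proj(c,s)+.5-np.array(off))*k
        cv2.line(o,tuple(int(v) for v in p[0]),tuple(int(v) for v in p[1]),(0,255,255),1)
    return o
E
python3 - <<'E'
from h import *
import pickle
from scipy.optimize import least_squares
c=pickle.load(open("w1.pkl","rb"))
ct=eyes.camera_info("top");cs=eyes.camera_info("side")
k=lambda o,s,l:[(o[0]+u/s,o[1]+v/s) for u,v in l]
# wrist clicks: nose1, nose4(top), nose5 unk, left bracket
W=k((270,70),2.7,[(52,55),(43,441)]);WP=[(-44,124,34),(-44,-62,34)]
Tp=k((140,120),3.3,[(131,119),(500,145),(140,190),(229,198),(315,201),(401,208),(487,212)]);TP=[(0,127,70),(0,-127,70)]+[(-44,y,34) for y in(124,62,0,-62,-124)]
Sp=k((140,130),3.3,[(146,381),(335,141),(223,460),(273,390),(316,316),(357,270),(393,215)]);SP=[(0,127,70),(0,-127,70)]+[(-44,y,34) for y in(124,62,0,-62,-124)]
def res(p,sets):
    T=rackT(*p);r=[]
    for cc,px,P in sets:
        w=np.array(P)/1000@T[:3,:3].T+T[:3,3]
        r.append((proj(cc,w)+0.0-np.array(px))/cc["fx"]*np.linalg.norm(w-cc["position"],axis=1)[:,None]*1000)
    return np.concatenate(r).ravel()
for n,s in dict(w=[(c,W,WP)],t=[(ct,Tp,TP)],s=[(cs,Sp,SP)],all=[(c,W,WP),(ct,Tp,TP),(cs,Sp,SP)]).items():
    r=least_squares(res,[.6,.13,-.095],args=(s,),x_scale=[.01,.01,.01],loss="soft_l1");print(n,r.x.round(4),res(r.x,s).round(1))
p=r.x
im=cv2.imread("pics/w1.png");S=rackpts(rackT(*p),0.008)
cv2.imwrite("pics/ov_w.png",overlay(im,c,S,2.7,(270,70),(100,220)))
cv2.imwrite("pics/ov_t.png",overlay(cv2.imread("pics/top0.png"),ct,S,5,(170,140),(140,60)))
cv2.imwrite("pics/ov_s.png",overlay(cv2.imread("pics/side0.png"),cs,S,5,(170,165),(100,120)))
E
```

```text
w [ 0.6013  0.1322 -0.0872] [-0.  -0.7  0.   0.9]
t [ 0.6011  0.1296 -0.0912] [ 0.1  0.8  1.4 -0.2 -1.5 -0.  -2.1 -1.6 -0.7  0.4  0.6 -0.5  1.8  0.7]
s [ 0.5979  0.1431 -0.084 ] [-1.1  7.1 -0.6  3.   0.2 -0.2 -0.3 -1.5  0.5  3.5  0.2 -5.   0.9 -5. ]
all [ 0.6013  0.1318 -0.0889] [  0.3  -0.3  -0.1   1.2  -2.2   0.9  -0.7  -0.7  -3.6   0.1  -4.2  -1.7
  -2.8   0.1  -1.5  -0.9  -0.3   0.2  -0.1  -1.2   0.4  -3.5   0.6  -8.9
   0.   -9.6   0.9  -4.1   0.7 -12.2   1.4 -11.9]
```

View pics/ov_w.png

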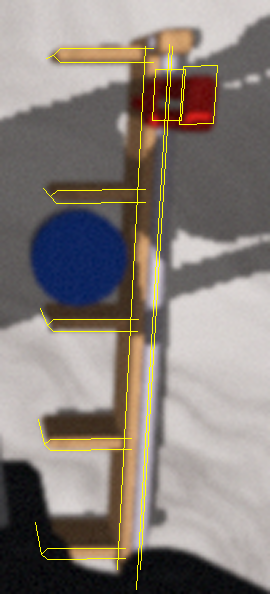

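View pics/ov_t.png

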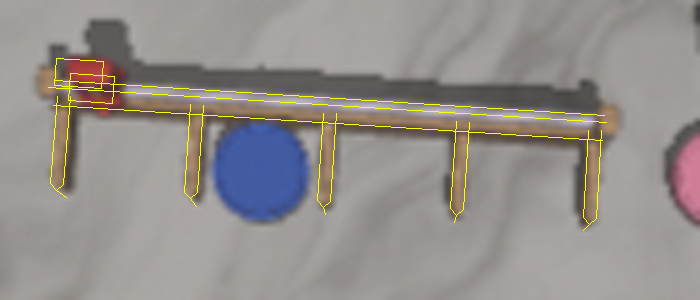

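View pics/ov_s.png

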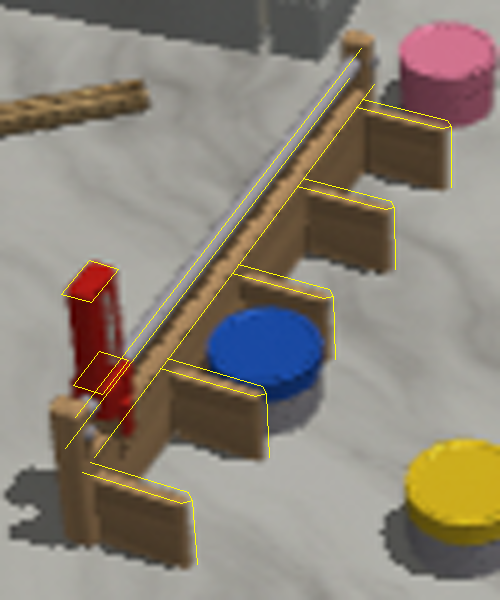

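Emit:
{"op": "apply_moves", "data": {
  "deltas": "1.57 1.54 0 0 0 0 0;1.57 1.54 0 0 0 0 0;1.57 1.54 0 0 0 0 0;1.57 1.54 -1 0 0 0 0;1.57 1.54 -2 0 0 0 0;1.57 1.54 -2.7 0 0 0 0;1.57 1.54 -3.12 0 0 0 0;1.57 1.54 -3.12 0 0 0 0"
}}

```text
clock: 3.62
tool_pos: [0.6118, 0.267, 0.1098]
orientation: [[0.995, -0.097, -0.004], [-0.097, -0.995, -0.003], [-0.003, 0.003, -1.0]]
ft_force: [-0.2, 0.2, 0.0]
grip_width: 0.0003
```

Run:
```python
from h import *
import pickle
im,c,s=wristcam();cv2.imwrite("pics/w2.png",im[:,:,::-1]);print(s["tool_pos"],s["clock"],s["ft_force"])
pickle.dump(c,open("w2.pkl","wb"))
im2=eyes.read_camera("side");a=im2[130:310,140:340]
b=cv2.resize(im,(512,384))
cv2.imwrite("pics/s2.png",cv2.resize(a,None,fx=3,fy=3,interpolation=cv2.INTER_CUBIC)[:,:,::-1])
```

```text
[0.61179683 0.26700074 0.10983526] 3.625 [-0.21726158  0.1695373   0.01218946]
```

View pics/w2.png

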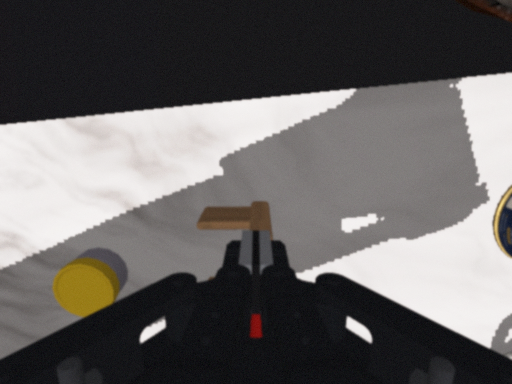

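View pics/s2.png

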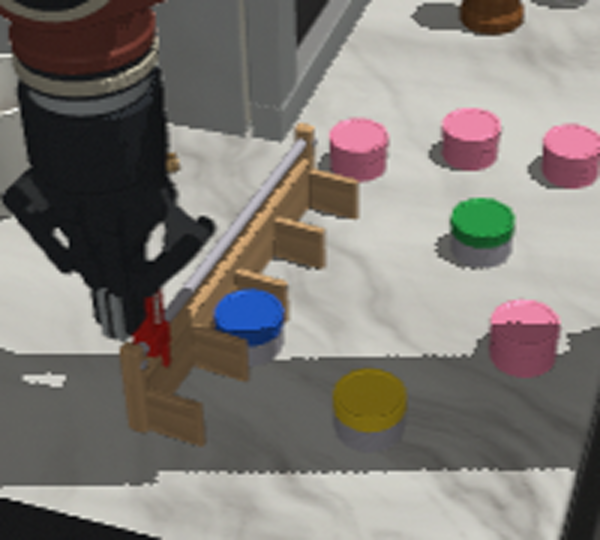

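Emit:
{"op": "apply_moves", "data": {
  "deltas": "-0.02 -0.25 0 0 0 0 0;-0.04 -0.55 0 0 0 0 0;-0.06 -0.85 0 0 0 0 0;-0.09 -1.15 0 0 0 0 0;-0.11 -1.45 0 0 0 0 0;-0.13 -1.7 0 0 0 0 0;-0.145 -1.9 0 0 0 0 0;-0.16 -2.02 0 0 0 0 0;-0.16 -2.09 0 0 0 0 0;-0.16 -2.09 0 0 0 0 0"
}}

```text
clock: 4.97
tool_pos: [0.6045, 0.1428, 0.1135]
orientation: [[0.995, -0.097, 0.003], [-0.097, -0.995, -0.001], [0.003, 0.001, -1.0]]
ft_force: [0.2, -0.0, -0.3]
grip_width: -0.0001
```

```bash
cat > look.py <<'E'
from h import *
import pickle,sys
n=sys.argv[1]
s=sensors.observe();print(s["tool_pos"],s["clock"],s["ft_force"])
for k,off in dict(top=(150,110),side=(130,140)).items():
    im=eyes.read_camera(k);cv2.imwrite(f"pics/{k}{n}.png",im[:,:,::-1])
    a=im[off[1]:off[1]+150,off[0]:off[0]+200]
    cv2.imwrite(f"pics/{k}{n}c.png",cv2.resize(a,None,fx=4,fy=4,interpolation=cv2.INTER_CUBIC)[:,:,::-1])
im,c,s=wristcam();cv2.imwrite(f"pics/wrist{n}.png",im[:,:,::-1]);pickle.dump(c,open(f"wrist{n}.pkl","wb"))
E
python3 look.py 3
```

```text
[0.60451503 0.14276825 0.11352984] 4.975 [ 0.17743066 -0.04370422 -0.30162552]
```

View pics/side3c.png

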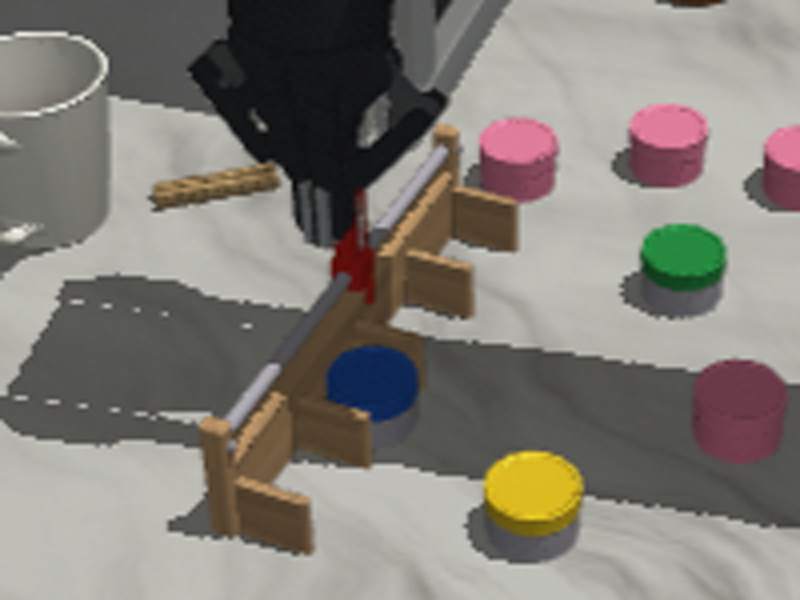

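View pics/top3c.png

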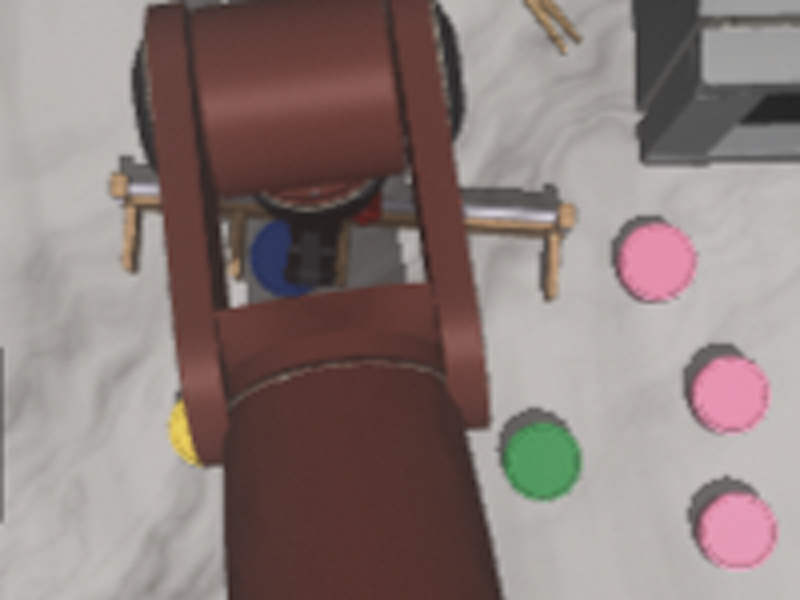

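Run:
```python
from h import *
ct=eyes.camera_info("top");cs=eyes.camera_info("side")
im=cv2.imread("pics/top3.png")[:,:,::-1].copy();ims=cv2.imread("pics/side3.png")[:,:,::-1].copy()
Ti=np.linalg.inv(rackT(.6012,.1308,-.09))
for k in ["green","yellow"]:
    for n,i,c in(("top",im,ct),("side",ims,cs)):
        for b in cblob(i,k):
            w=atz(c,*b[1],.03 if n=="top" else .027)
            if w[0]<.56 and w[1]>-.05:print(n,k,b[0],b[1],w.round(4),(Ti@[*w,1])[:3].round(4))
for n,i,c in(("top",im,ct),("side",ims,cs)):
    h=cv2.cvtColor(i,cv2.COLOR_RGB2HSV);m=((h[:,:,0]<4)|(h[:,:,0]>176))&(h[:,:,1]>210)&(h[:,:,2]>90)
    v,u=np.nonzero(m);print(n,len(u),u.min(),u.max(),v.min(),v.max())
s=cv2.imread("pics/side3.png")
for m in(.121,.127,.133):
    cv2.imwrite(f"pics/ovs3_{int(m*1000)}.png",overlay(s,cs,rackpts(rackT(.6012,.1308,-.09),m),6,(190,165),(80,70)))
    cv2.imwrite(f"pics/ovt3_{int(m*1000)}.png",overlay(cv2.imread("pics/top3.png"),ct,rackpts(rackT(.6012,.1308,-.09),m),6,(200,140),(80,50)))
a=np.hstack([np.vstack([cv2.imread(f"pics/ovs3_{m}.png"),cv2.imread(f"pics/ovt3_{m}.png")]) for m in(121,127,133)])
cv2.imwrite("pics/ov3.png",cv2.resize(a,(800,int(a.shape[0]*800/a.shape[1]))))
```

```text
top green 245 [285.         224.73877551] [0.4528 0.0206 0.03  ] [-0.1379 -0.1231  0.03  ]
side green 280 [300.33928571 203.94285714] [0.4515 0.0255 0.027 ] [-0.1396 -0.1183  0.027 ]
top yellow 53 [195.05660377 218.05660377] [0.474  0.2286 0.03  ] [-0.1355  0.086   0.03  ]
side yellow 433 [262.81755196 262.77829099] [0.4764 0.2178 0.027 ] [-0.1321  0.0754  0.027 ]Traceback (most recent call last):
  File "<stdin>", line 12, in <module>
    return umr_minimum(a, axis, None, out, keepdims, initial, where)
ValueError: zero-size array to reduction operation minimum which has no identity
```

Run:
```python
from h import *
ct=eyes.camera_info("top");cs=eyes.camera_info("side")
s=cv2.imread("pics/side3.png")
L=[]
for m in(.121,.127,.133):
    S=rackpts(rackT(.6012,.1308,-.09),m)
    L.append(np.vstack([overlay(s,cs,S,6,(195,165),(66,60)),overlay(cv2.imread("pics/top3.png"),ct,S,6,(205,145),(66,35))]))
a=np.hstack(L)
cv2.imwrite("pics/ov3.png",cv2.resize(a,(800,int(a.shape[0]*800/a.shape[1]))))
```

```text
(no output)
```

View pics/ov3.png

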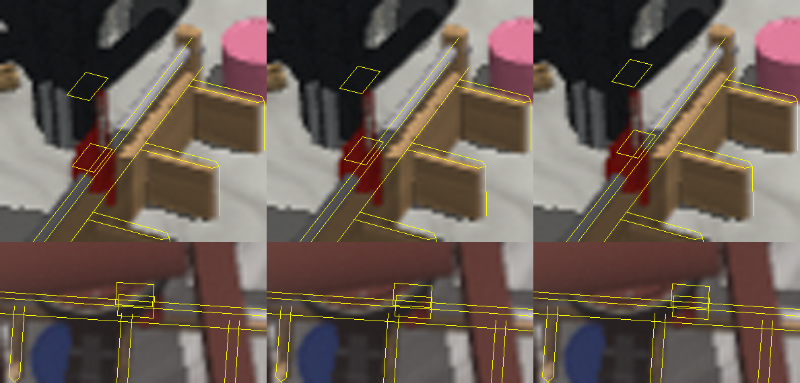

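Emit:
{"op": "apply_moves", "data": {
  "deltas": "-0.01 -0.1 0 0 0 0 0;-0.02 -0.2 0 0 0 0 0;-0.03 -0.28 0 0 0 0 0;-0.033 -0.34 0 0 0 0 0;-0.033 -0.365 0 0 0 0 0;-0.033 -0.365 0 0 0 0 0;-0.033 -0.365 0 0 0 0 0"
}}

```text
clock: 6.0
tool_pos: [0.6025, 0.1212, 0.1135]
orientation: [[0.995, -0.096, 0.003], [-0.096, -0.995, -0.001], [0.003, 0.001, -1.0]]
ft_force: [-0.7, -1.2, -0.5]
grip_width: -0.0002
```

Emit:
{"op": "apply_moves", "data": {
  "deltas": "0 0.3 0 0 0 0 0;0 0.5 0.3 0 0 0 0;-0.5 1 1.5 0 0 0 0;-1.5 1 2.5 0 0 0 0;-1.5 1 3.2 0 0 0 0;-1.5 1 3.2 0 0 0 0;-1.5 1 3.2 0 0 0 0"
}}

```text
clock: 6.88
tool_pos: [0.5129, 0.182, 0.308]
orientation: [[0.995, -0.095, 0.007], [-0.095, -0.995, -0.001], [0.007, -0.0, -1.0]]
ft_force: [-0.2, -0.2, -0.4]
grip_width: -0.0002
```

```bash
python3 look.py 4
python3 - <<'E'
from h import *
import pickle
c=pickle.load(open("wrist4.pkl","rb"));w=cv2.imread("pics/wrist4.png")
cv2.imwrite("pics/ovw4.png",overlay(w,c,rackpts(rackT(.6012,.1308,-.09),.146),3,(240,80),(160,190)))
cv2.imwrite("pics/ows4.png",overlay(cv2.imread("pics/side4.png"),eyes.camera_info("side"),rackpts(rackT(.6012,.1308,-.09),.146),4,(170,150),(120,140)))
E
```

```text
[0.51291497 0.18196177 0.30796335] 6.875 [-0.18610937 -0.21870316 -0.41696011]
```

View pics/ovw4.png

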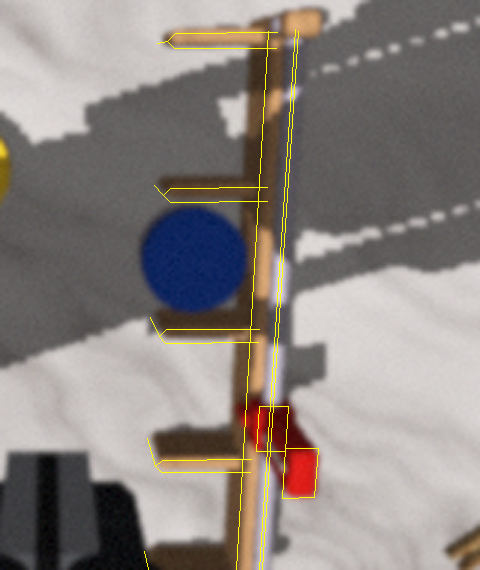

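View pics/ows4.png

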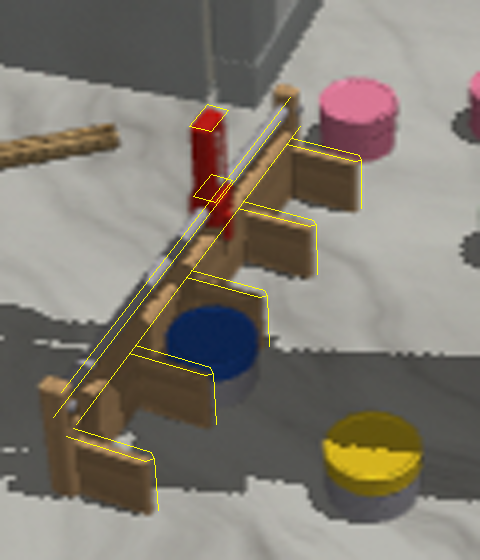

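View pics/wrist4.png

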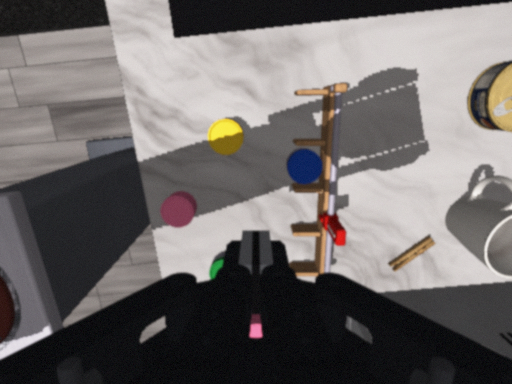

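View pics/top4c.png

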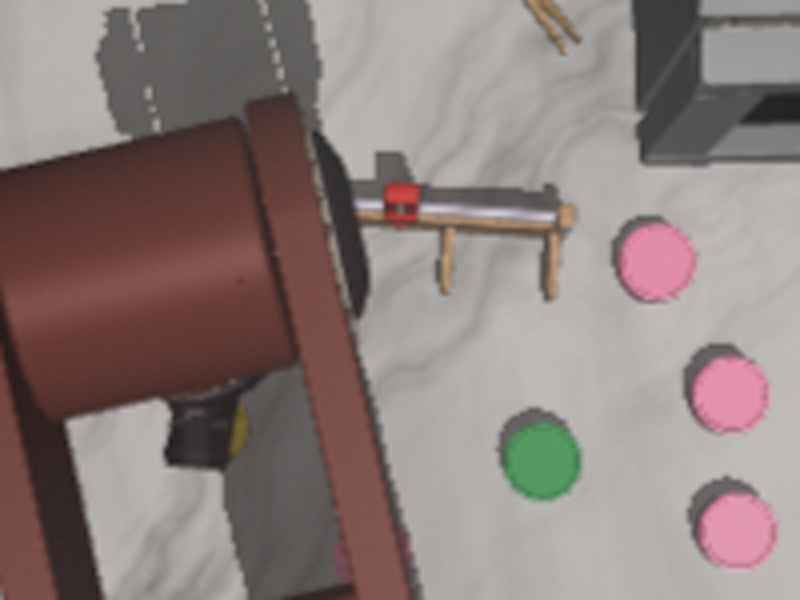

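Emit:
{"op": "apply_moves", "data": {
  "deltas": "-0.5 -1 -1 0 0 30.06 22;-1 -2 -1 0 0 30.06 22;-1.415 -3.27 -1 0 0 30.06 22;-1.415 -3.27 -1 0 0 30.06 22;-1.415 -3.27 -1 0 0 30.06 22;-1.415 -3.27 -1 0 0 30.06 22;-1.415 -3.27 -1 0 0 30.06 22;-1.415 -3.27 -1 0 0 30.06 22;-1.415 -3.27 -1 0 0 30.06 22;-1.415 -3.27 -1 0 0 30.06 22"
}}

```text
clock: 8.28
tool_pos: [0.4264, -0.0152, 0.2406]
orientation: [[-0.15, 0.989, -0.001], [0.989, 0.15, 0.002], [0.002, -0.001, -1.0]]
ft_force: [-0.4, -0.8, 0.6]
grip_width: 0.0222
```

Emit:
{"op": "apply_moves", "data": {
  "deltas": "0 0 0 0 0 9.26 22;0 0 0 0 0 9.26 22;0 0 0 0 0 9.26 22;0 0 0 0 0 9.26 22;0 0 0 0 0 9.26 22;0 0 0 0 0 9.26 22"
}}

```text
clock: 9.02
tool_pos: [0.4258, -0.0152, 0.2386]
orientation: [[-0.817, 0.576, -0.006], [0.576, 0.817, 0.001], [0.006, -0.003, -1.0]]
ft_force: [-0.2, -0.3, -0.9]
grip_width: 0.0224
```

```bash
python3 look.py 5
python3 - <<'E'
from h import *
import pickle
c=pickle.load(open("wrist5.pkl","rb"));w=cv2.imread("pics/wrist5.png")
Ti=np.linalg.inv(rackT(.6012,.1308,-.09))
for k in("green","blue"):
  for b in cblob(w[:,:,::-1].copy(),k):
    p=atz(c,*b[1],.03);print(k,b[0],b[1],p,(Ti@[*p,1])[:2])
o=overlay(w,c,rackpts(rackT(.6012,.1308,-.09),.146),1.5,(0,0),(512,384))
cv2.imwrite("pics/ovw5.png",o)
E
```

```text
[ 0.42583257 -0.01523757  0.23855883] 9.025 [-0.16086774 -0.28492229 -0.90693945]
green 1185 [254.75105485 208.96202532] [0.45088033 0.0195035  0.03      ] [-0.13970811 -0.12435657]
blue 116 [246.42241379 333.5       ] [0.55650014 0.15090321 0.03      ] [-0.0463258   0.01600429]
```

View pics/ovw5.png

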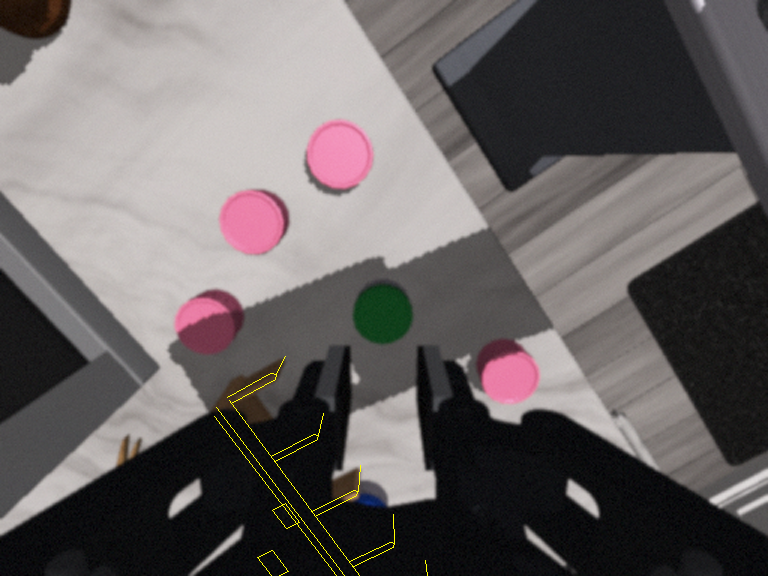

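Emit:
{"op": "apply_moves", "data": {
  "deltas": "0 0 -1 0 0 0 22;0 0 -2 0 0 0 22;0 0 -2.7 0 0 0 22;0 0 -3 0 0 0 22;0 0 -3 0 0 0 22;0 0 -3 0 0 0 22"
}}

```text
clock: 9.93
tool_pos: [0.427, -0.0154, 0.0607]
orientation: [[-0.817, 0.576, -0.003], [0.576, 0.817, 0.0], [0.002, -0.001, -1.0]]
ft_force: [-0.3, -0.9, 0.3]
grip_width: 0.0218
```

Emit:
{"op": "apply_moves", "data": {
  "deltas": "0 0 -0.2 0 0 0 22;0 0 -0.42 0 0 0 22;0 0 -0.42 0 0 0 22;0 0 -0.42 0 0 0 22"
}}

```text
clock: 10.42
tool_pos: [0.4269, -0.0154, 0.0353]
orientation: [[-0.817, 0.576, -0.003], [0.576, 0.817, 0.0], [0.003, -0.002, -1.0]]
ft_force: [-0.1, 0.1, 0.2]
grip_width: 0.022
```

```bash
python3 look.py 6
```

```text
[ 0.42685253 -0.01542072  0.03527802] 10.425 [-0.14200001  0.12378721  0.22944234]
```

View pics/side6c.png

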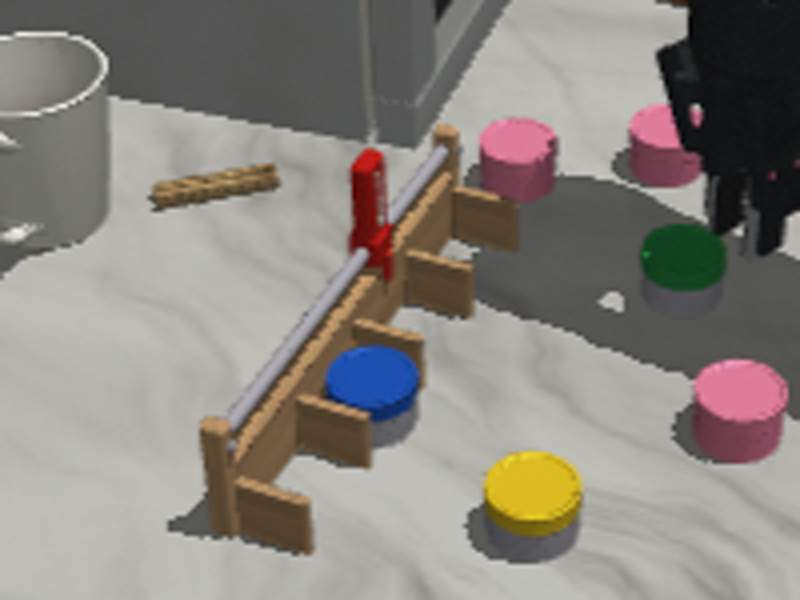

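View pics/wrist6.png

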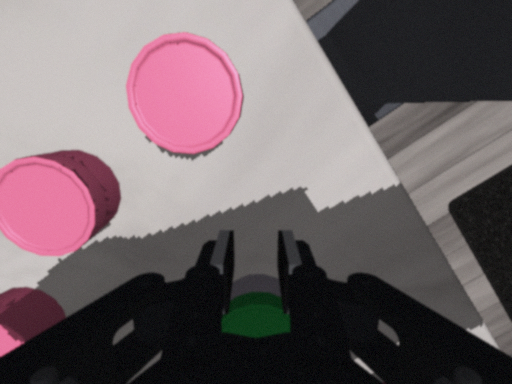

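Emit:
{"op": "apply_moves", "data": {
  "deltas": "0.1 0.14 0 0 0 0 22;0.2 0.28 0 0 0 0 22;0.31 0.44 0 0 0 0 22;0.43 0.61 0 0 0 0 22;0.55 0.78 0 0 0 0 22;0.67 0.95 0 0 0 0 22;0.79 1.12 0 0 0 0 22;0.9 1.27 0 0 0 0 22;0.98 1.39 0 0 0 0 22;0.98 1.39 0 0 0 0 22"
}}

```text
clock: 11.82
tool_pos: [0.4864, 0.0686, 0.0357]
orientation: [[-0.818, 0.576, -0.002], [0.576, 0.818, 0.001], [0.002, -0.0, -1.0]]
ft_force: [0.0, -1.1, -0.1]
grip_width: 0.0221
```

```bash
python3 look.py 7
python3 - <<'E'
from h import *
import pickle
Ti=np.linalg.inv(rackT(.6012,.1308,-.09))
for n,z in(("top",.03),("side",.027)):
  w=cv2.imread(f"pics/{n}7.png");c=eyes.camera_info(n)
  for b in cblob(w[:,:,::-1].copy(),"green"):
    p=atz(c,*b[1],z);print(n,b[0],b[1],p,(Ti@[*p,1])[:2])
print(Ti@[*sensors.observe()["tool_pos"],1])
E
```

```text
[0.4864058  0.06855314 0.03568636] 11.825 [ 0.00704488 -1.09161228 -0.122829  ]
side 313 [267.27795527 219.96166134] [0.50364929 0.09761727 0.027     ] [-0.09417348 -0.04181615]
[-0.10924296 -0.07296227  0.03554504  1.        ]
```

View pics/side7c.png

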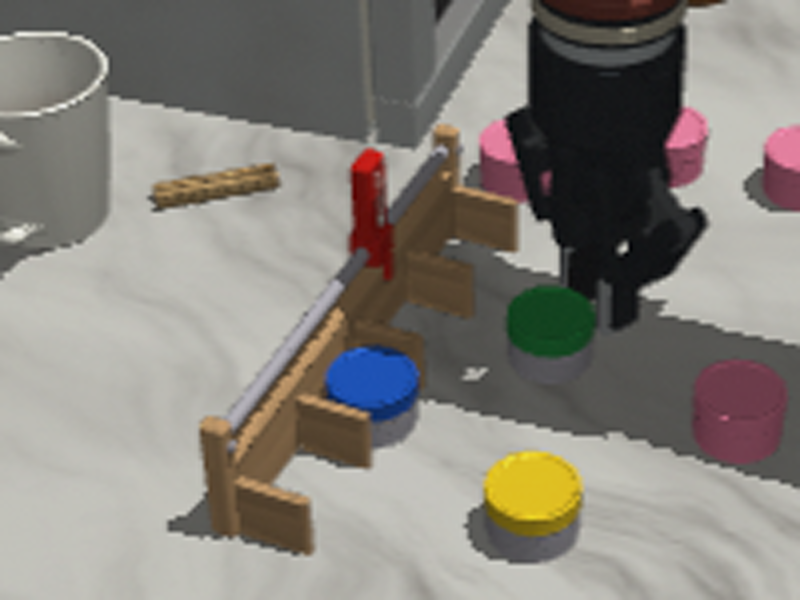

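View pics/top7c.png

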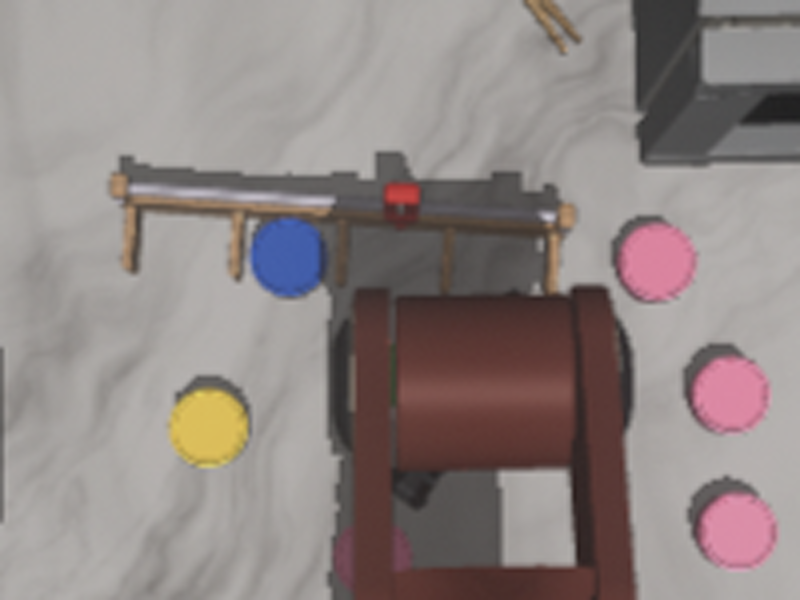

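Emit:
{"op": "apply_moves", "data": {
  "deltas": "0.05 0.07 0 0 0 0 22;0.11 0.15 0 0 0 0 22;0.165 0.23 0 0 0 0 22;0.165 0.235 0 0 0 0 22;0.165 0.235 0 0 0 0 22"
}}

```text
clock: 12.6
tool_pos: [0.4958, 0.0822, 0.0355]
orientation: [[-0.817, 0.576, -0.002], [0.576, 0.817, 0.0], [0.002, -0.001, -1.0]]
ft_force: [0.9, 0.0, -0.4]
grip_width: 0.0217
```

Emit:
{"op": "apply_moves", "data": {
  "deltas": "-0.3 -0.42 0 0 0 0 22;-0.6 -0.84 0.3 0 0 0 22;-0.7 -0.98 1 0 0 0 22;-0.9 -0.98 2 0 0 0 22;-0.9 -0.98 2 0 0 0 22"
}}

```text
clock: 13.22
tool_pos: [0.4449, 0.0228, 0.1618]
orientation: [[-0.817, 0.577, 0.01], [0.577, 0.817, -0.001], [-0.009, 0.005, -1.0]]
ft_force: [-0.5, 0.2, 0.3]
grip_width: 0.0224
```

Emit:
{"op": "apply_moves", "data": {
  "deltas": "0.235 1.495 0.6 0 0 -12 22;0.235 1.495 0.6 0 0 -12 22;0.235 1.495 0.6 0 0 -12 22;0.235 1.495 0.6 0 0 -12 22;0.235 1.495 0.6 0 0 -12 22;0.235 1.495 0.6 0 0 -12 22;0.235 1.495 0.6 0 0 -12 22;0.235 1.495 0.6 0 0 -12 22"
}}

```text
clock: 14.22
tool_pos: [0.4588, 0.1125, 0.1973]
orientation: [[0.089, 0.996, 0.003], [0.996, -0.089, -0.009], [-0.009, 0.004, -1.0]]
ft_force: [-0.7, 0.4, 1.2]
grip_width: 0.0221
```

```bash
python3 look.py 8
python3 - <<'E'
from h import *
import pickle
T=rackT(.6012,.1308,-.09);Ti=np.linalg.inv(T)
for n,z in(("top",.03),("side",.027),("wrist",.03)):
  w=cv2.imread(f"pics/{n}8.png");c=pickle.load(open("wrist8.pkl","rb")) if n=="wrist" else eyes.camera_info(n)
  for k in("green","blue","yellow"):
   for b in cblob(w[:,:,::-1].copy(),k):
    p=atz(c,*b[1],z);print(n,k,b[0],b[1],p,(Ti@[*p,1])[:2])
  if n=="wrist":cv2.imwrite("pics/ovw8.png",overlay(w,c,rackpts(T,.146),1.5,(0,0),(512,384)))
E
```

```text
[0.45877475 0.11252258 0.19726644] 14.225 [-0.68017573  0.37658904  1.17797064]
top blue 236 [222.01271186 174.        ] [0.57496139 0.16399446 0.03      ] [-0.02911588  0.03070183]
top yellow 57 [195.07017544 215.64912281] [0.47953946 0.22851034 0.03      ] [-0.12995021  0.08638021]
side green 308 [260.82467532 223.21103896] [0.51322842 0.11139087 0.027     ] [-0.08587107 -0.02723734]
side blue 317 [222.97791798 234.97791798] [0.57396758 0.1681514  0.027     ] [-0.0304793   0.03475262]
side yellow 74 [ 97.7972973  216.62162162] [0.8415754  0.19356106 0.027     ] [0.23376166 0.08411164]
side yellow 117 [ 73.01709402 224.        ] [0.87693051 0.22937786 0.027     ] [0.26575452 0.12296114]
side yellow 106 [ 94.41509434 232.32075472] [0.82122658 0.23838358 0.027     ] [0.20946661 0.12692383]
side yellow 432 [262.78935185 262.77777778] [0.47641948 0.217774   0.027     ] [-0.1320926   0.07540691]
wrist green 1464 [256.76844262 230.65642077] [0.512452   0.10688145 0.03      ] [-0.08623905 -0.03179829]
wrist blue 292 [327.3630137  268.46575342] [0.56139708 0.17694499 0.03      ] [-0.04378927  0.0423808 ]
wrist yellow 1785 [363.16246499 186.69915966] [0.47541073 0.21356339 0.03      ] [-0.13271882  0.07112267]
```

View pics/ovw8.png

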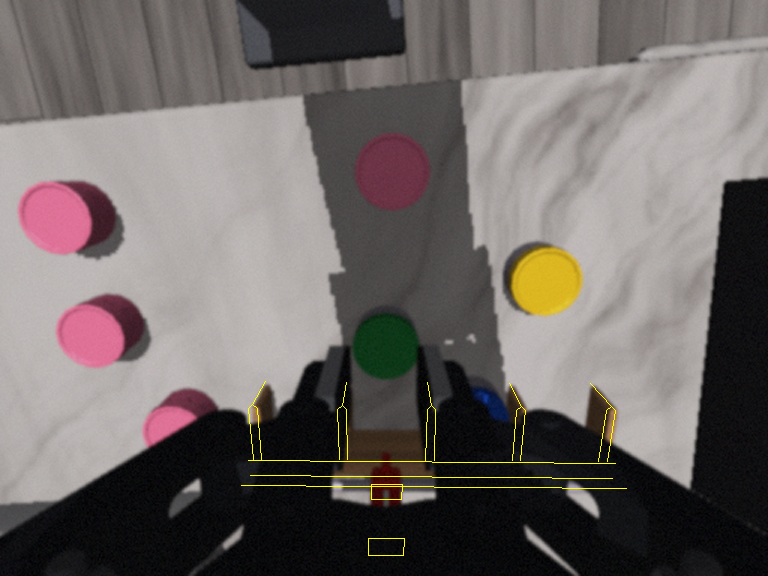

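View pics/side8c.png

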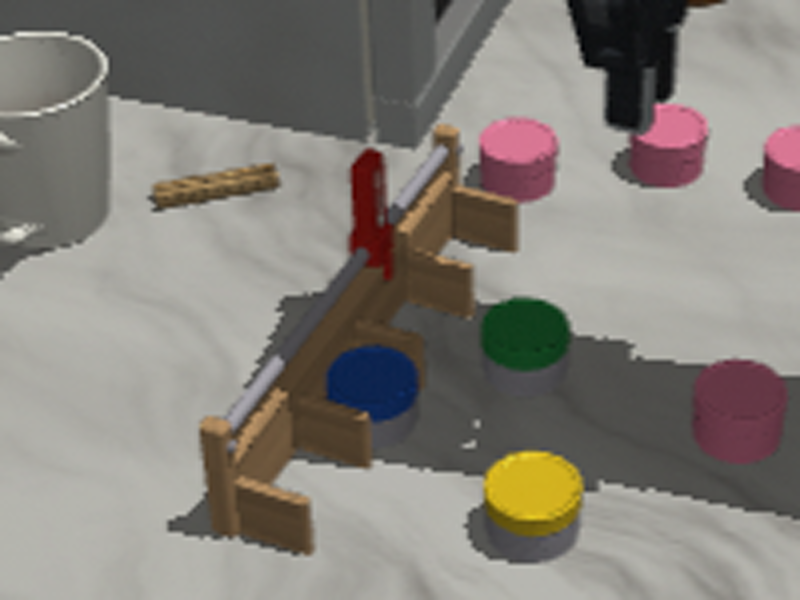

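Emit:
{"op": "apply_moves", "data": {
  "deltas": "0 0 -1 0 0 0 22;0 0 -1.8 0 0 0 22;0 0 -2.2 0 0 0 22;0 0 -2.3 0 0 0 22;0 0 -2.3 0 0 0 22;0 0 -2.3 0 0 0 22"
}}

```text
clock: 15.12
tool_pos: [0.4603, 0.1126, 0.0614]
orientation: [[0.09, 0.996, 0.007], [0.996, -0.09, -0.009], [-0.008, 0.008, -1.0]]
ft_force: [-0.2, -0.4, -0.0]
grip_width: 0.0224
```

Emit:
{"op": "apply_moves", "data": {
  "deltas": "0 0 -0.2 0 0 0 22;0 0 -0.43 0 0 0 22;0 0 -0.43 0 0 0 22;0 0 -0.43 0 0 0 22"
}}

```text
clock: 15.62
tool_pos: [0.4601, 0.1126, 0.0352]
orientation: [[0.09, 0.996, 0.007], [0.996, -0.09, -0.009], [-0.008, 0.007, -1.0]]
ft_force: [-0.2, 0.1, 1.0]
grip_width: 0.0222
```

Emit:
{"op": "apply_moves", "data": {
  "deltas": "0.15 -0.013 0 0 0 0 22;0.3 -0.027 0 0 0 0 22;0.45 -0.04 0 0 0 0 22;0.6 -0.054 0 0 0 0 22;0.75 -0.067 0 0 0 0 22;0.88 -0.079 0 0 0 0 22;1 -0.09 0 0 0 0 22;1.08 -0.097 0 0 0 0 22;1.145 -0.103 0 0 0 0 22;1.145 -0.103 0 0 0 0 22"
}}

```text
clock: 16.88
tool_pos: [0.5293, 0.1064, 0.0352]
orientation: [[0.09, 0.996, 0.008], [0.996, -0.09, -0.009], [-0.008, 0.008, -1.0]]
ft_force: [-1.4, -0.4, -0.2]
grip_width: 0.0218
```

```bash
cat > meas.py <<'E'
from h import *
import pickle,sys
k0=sys.argv[1]
T=rackT(.6012,.1308,-.09);Ti=np.linalg.inv(T)
s=sensors.observe();print("tool rack",(Ti@[*s["tool_pos"],1])[:3])
for n,z in(("top",.03),("side",.027),("wrist",.03)):
  w=cv2.imread(f"pics/{n}{k0}.png");c=pickle.load(open(f"wrist{k0}.pkl","rb")) if n=="wrist" else eyes.camera_info(n)
  for k in("green","blue","yellow"):
   for b in cblob(w[:,:,::-1].copy(),k):
    p=atz(c,*b[1],z);q=(Ti@[*p,1])[:2]
    if abs(q[1])<.15 and -.16<q[0]<.05:print(n,k,b[0],b[1].round(1),p.round(4),q.round(4))
E
python3 look.py 9; python3 meas.py 9
```

```text
[0.5292822  0.10640089 0.03523505] 16.875 [-1.36970823 -0.4005497  -0.15570076]
tool rack [-0.0698093  -0.03078565  0.0352078 ]
top yellow 299 [201.8 216.3] [0.4777 0.2129 0.03  ] [-0.1304  0.0706]
side green 155 [236.7 219.3] [0.564  0.1147 0.027 ] [-0.0356 -0.0194]
side blue 315 [223.  234.9] [0.574 0.168 0.027] [-0.0305  0.0346]
side yellow 427 [262.8 262.8] [0.4764 0.2179 0.027 ] [-0.1321  0.0755]
wrist green 3550 [255.4 305.4] [0.552  0.1037 0.03  ] [-0.0466 -0.0314]
wrist blue 269 [387.8 331.5] [0.5722 0.1671 0.03  ] [-0.0322  0.0335]
wrist blue 157 [360.3 362.4] [0.59   0.1538 0.03  ] [-0.0132  0.0219]
wrist yellow 5974 [483.1 125.3] [0.4758 0.2018 0.03  ] [-0.1313  0.0594]
```

View pics/side9c.png

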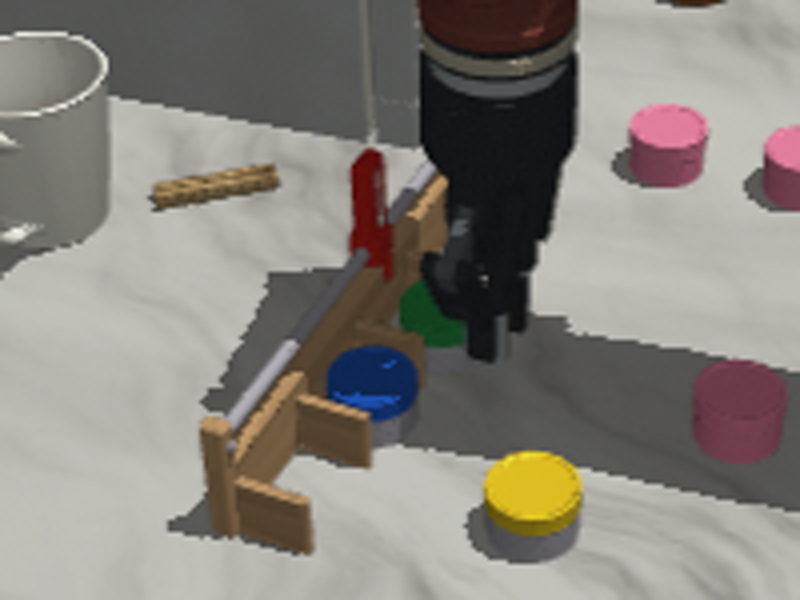

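View pics/wrist9.png

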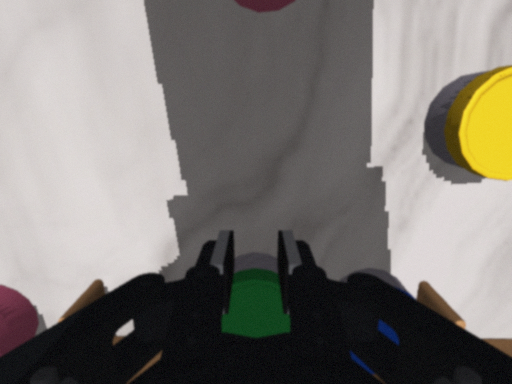

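Emit:
{"op": "apply_moves", "data": {
  "deltas": "0.05 -0.005 0 0 0 0 22;0.1 -0.009 0 0 0 0 22;0.14 -0.013 0 0 0 0 22;0.14 -0.013 0 0 0 0 22;0.14 -0.013 0 0 0 0 22"
}}

```text
clock: 17.65
tool_pos: [0.5375, 0.1056, 0.0352]
orientation: [[0.09, 0.996, 0.008], [0.996, -0.09, -0.009], [-0.008, 0.008, -1.0]]
ft_force: [0.1, 0.6, -0.1]
grip_width: 0.0223
```

Emit:
{"op": "apply_moves", "data": {
  "deltas": "0.02 -0.002 0 0 0 0 22;0.04 -0.004 0 0 0 0 22;0.04 -0.004 0 0 0 0 22;0.04 -0.004 0 0 0 0 22"
}}

```text
clock: 18.15
tool_pos: [0.5399, 0.1054, 0.0352]
orientation: [[0.09, 0.996, 0.008], [0.996, -0.09, -0.009], [-0.008, 0.008, -1.0]]
ft_force: [-0.2, -0.3, 0.9]
grip_width: 0.0219
```

Emit:
{"op": "apply_moves", "data": {
  "deltas": "0.02 -0.002 0 0 0 0 22;0.035 -0.003 0 0 0 0 22;0.035 -0.003 0 0 0 0 22;0.035 -0.003 0 0 0 0 22"
}}

```text
clock: 18.65
tool_pos: [0.5409, 0.1053, 0.035]
orientation: [[0.09, 0.996, 0.004], [0.996, -0.09, -0.009], [-0.008, 0.005, -1.0]]
ft_force: [-6.6, 0.8, 3.2]
grip_width: 0.0219
```

```bash
python3 look.py 10; python3 meas.py 10
python3 - <<'E'
import cv2
cv2.imwrite("pics/w10c.png",cv2.resize(cv2.imread("pics/wrist10.png")[200:384,80:430],None,fx=2.2,fy=2.2,interpolation=cv2.INTER_CUBIC))
E
```

```text
[0.54088751 0.10526611 0.03495715] 18.65 [-6.60914612  0.81097852  3.15551241]
tool rack [-0.05776815 -0.03082671  0.03497122]
top yellow 297 [201.8 216.2] [0.4777 0.2129 0.03  ] [-0.1304  0.0707]
side green 137 [231.7 217.7] [0.5757 0.113  0.027 ] [-0.0238 -0.02  ]
side blue 315 [223.  234.9] [0.574 0.168 0.027] [-0.0305  0.0346]
side yellow 427 [262.8 262.8] [0.4764 0.2179 0.027 ] [-0.1321  0.0755]
wrist green 3625 [255.4 304.9] [0.5634 0.1026 0.03  ] [-0.0351 -0.0315]
wrist blue 1416 [405.6 284.2] [0.5579 0.1732 0.03  ] [-0.0469  0.0384]
wrist blue 276 [387.8 331.5] [0.5837 0.1658 0.03  ] [-0.0205  0.0333]
wrist yellow 5571 [485.3  96. ] [0.4764 0.2002 0.03  ] [-0.1305  0.0579]
```

View pics/side10c.png

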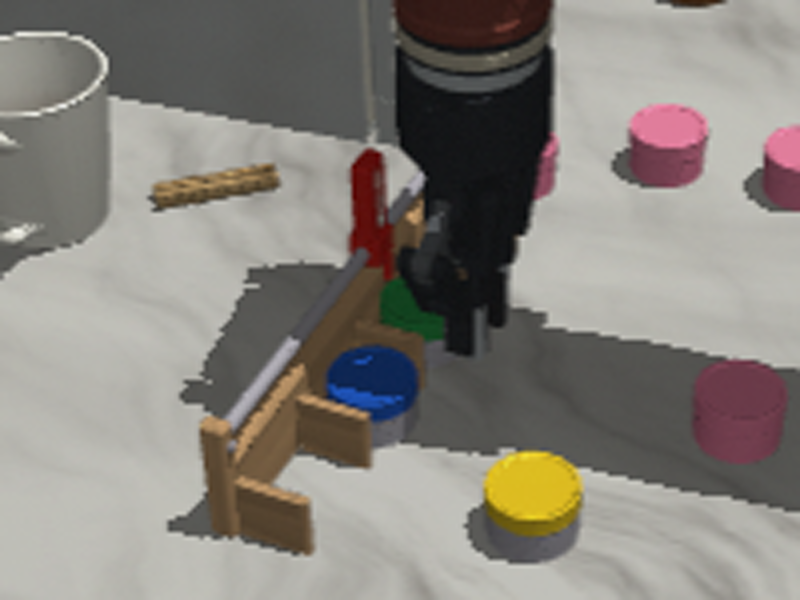

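View pics/w10c.png

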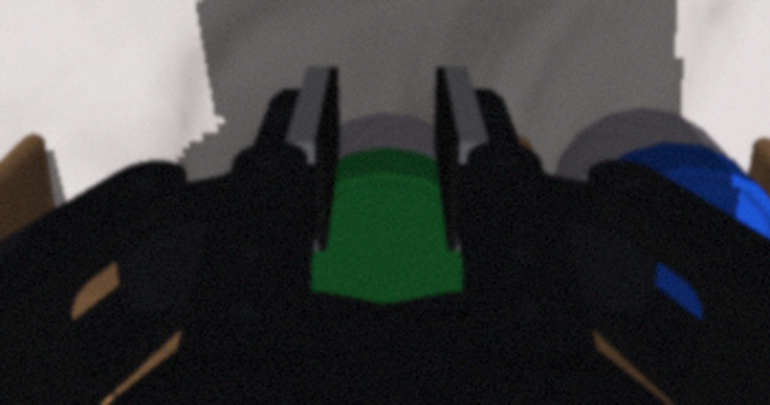

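Emit:
{"op": "apply_moves", "data": {
  "deltas": "-0.15 0.013 0 0 0 0 22;-0.5 0.045 0 0 0 0 22;-0.9 0.08 0.3 0 0 0 22;-1.2 0.108 1.3 0 0 0 22;-1.2 0.108 2.3 0 0 0 22;-1.2 0.108 3.3 0 0 0 22;-1.2 0.108 3.5 0 0 0 22;-1.2 0.108 3.5 0 0 0 22"
}}

```text
clock: 19.8
tool_pos: [0.4693, 0.1118, 0.2459]
orientation: [[0.09, 0.996, 0.007], [0.996, -0.09, -0.009], [-0.008, 0.008, -1.0]]
ft_force: [-1.0, -0.2, 0.2]
grip_width: 0.0223
```

```bash
python3 look.py 11; python3 meas.py 11
python3 - <<'E'
from h import *
import pickle
T=rackT(.6012,.1308,-.09)
c=pickle.load(open("wrist11.pkl","rb"))
cv2.imwrite("pics/ovw11.png",overlay(cv2.imread("pics/wrist11.png"),c,rackpts(T,.146),1.5,(0,0),(512,384)))
E
```

```text
[0.46930092 0.11179658 0.24586346] 19.8 [-0.98031558 -0.1619731   0.23727859]
tool rack [-0.13115928 -0.03107064  0.24229301]
top blue 257 [221.7 173.7] [0.5756 0.1647 0.03  ] [-0.0285  0.0315]
side green 292 [235.5 215.7] [0.5703 0.1044 0.027 ] [-0.0284 -0.0291]
side blue 317 [223.  234.9] [0.574 0.168 0.027] [-0.0304  0.0346]
side yellow 429 [262.8 262.8] [0.4765 0.2179 0.027 ] [-0.1321  0.0755]
wrist green 1043 [257.3 253.7] [0.5699 0.102  0.03  ] [-0.0285 -0.0315]
wrist blue 592 [317.3 248.3] [0.5688 0.1738 0.03  ] [-0.0362  0.0399]
wrist yellow 1388 [350.7 168.9] [0.4758 0.2136 0.03  ] [-0.1323  0.0712]
```

View pics/side11c.png

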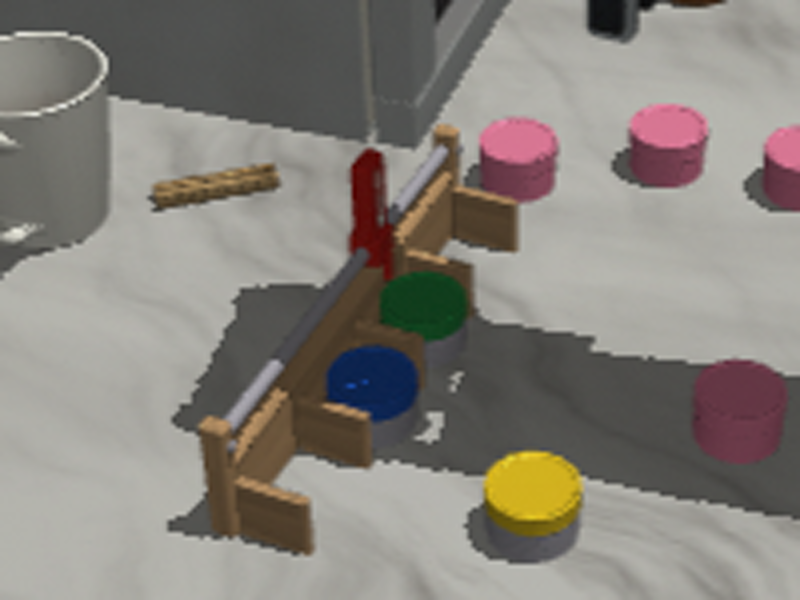

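View pics/ovw11.png

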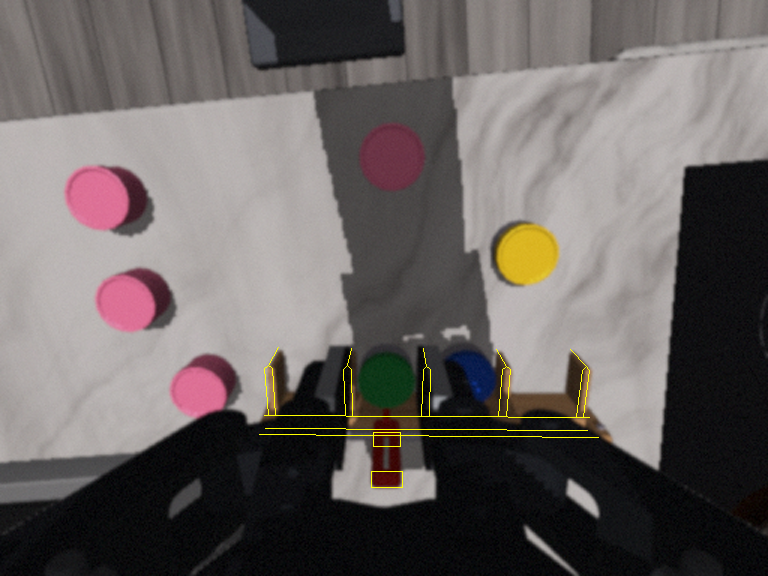

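View pics/top11c.png

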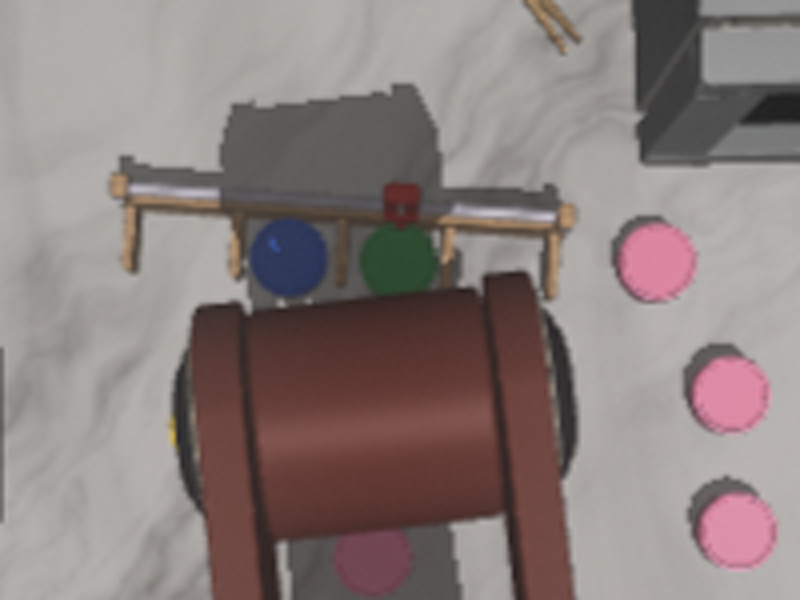

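The wrist view at 0.25 m height shows the green lid at rack (-28.5, -31.5) mm. The marker sits over the middle of the same gap, matching the 0.146 overlay at column 386. Yellow and blue measure where they started, and nothing is touching the gripper.

Run:
```python
from rig import sensors, arm
print(sensors.observe()["joint_vel"].round(2)); print(arm.finish_job())
```

```text
[0.   0.29 0.16 0.06 0.13 0.07]
the job is handed in; nothing more can be done
None
```

The red marker stands over the third gap, the green-lidded tin is home in that gap, and the job was handed in at about 20 s of the 59 s allowed. No verdict was reported.

**What I did:**
- **Marker:** I ran it to the right along the rail with the closed fingertips, before touching any tin.
- **Tin, first push:** I pushed it diagonally along the worktop with the fingers 22 mm apart, until it stood in front of the third gap.
- **Tin, second push:** I pushed it straight in until it stopped against the back, at about 7 N. I then backed off and lifted clear.

**Last checks:**
- **Green tin:** the wrist camera puts it at rack x = -28.5 mm, y = -31.5 mm, against an ideal of -29 and -31 mm. The side camera reads -28 and -29 mm.
- **Marker:** it matches the overlay drawn at 0.146 m to within about 2 mm.
- **Other tins:** repeated measurements of the yellow and blue tins stayed within about 2 mm of where they began, except in wrist views where the gripper partly hid their lids. I never touched them or any of the pink tins.
- **Gripper:** it was clear of everything at hand-in, with the TCP about 0.25 m up.

**Disagreement:** the side camera read y about 4 to 5 mm larger (further left) than the top and wrist cameras. The rack and the tins shifted alike, so I treated it as a calibration offset and relied on the top and wrist cameras.

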